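# Shut the tilting refill bin and throw its over-centre catch

### The job

Push the tilted-out tin bin on the counter fully shut, then press the red over-centre catch lever above it down with a fingertip until it snaps over, and keep leaning on it with a steady push of about 10 N for about a second so it beds fully home. Never push on the bin, its housing or the catch harder than 25 N. Leave the bin shut, the lever down, and the holder, shaker, ashtray and spindle standing where they are.

Things in the scene. Friction and masses are not known exactly. Their poses are not given: they have to be found in the camera images.
- cabinet: Turquoise sheet-metal housing fixed to the counter, 180 deep (x) x 244 wide (y) x 165 high mm. Origin: centre of its underside. Its front plane, x = -90 mm, faces the robot (yaw within 0.3 rad); z up. The bin fills the front; the catch stands on top at y = +65 mm.
- bin (a joint): Bin angle, rad: 0 = shut, positive = top tilted out towards the robot (starts 0.25 to 0.45, most 0.6). Hinge along the housing's y at housing x -90, z 20 mm. Friction holds it where it is left; 2 to 4 N at the rim moves it. It shuts on a firm stop, so close it slowly; below 0.03 counts as shut.
- bin_rim (a point): Top of the middle of the bin's front rim, moving with the bin. The rim is a round bar of 5 mm radius along y, its centre 5 mm below this point, 135 mm above and 6 mm in front of the hinge when shut. Panel 226 wide. The rim from y -90 to -20 mm (right half, seen from the robot) is clear of the catch: push there.
- catch (a joint): Red catch lever angle, rad: 0 = raised (start), grows as it is pressed down, 0.55 = level and home. It resists with 5 to 7 N at first, less and less until dead centre at 0.47, then snaps on to its firm metal stop at 0.55 and stays; let go sooner, it springs up. Its steel nose drops in front of the shut bin's rim; a bin ajar blocks it.
- catch_mark (a point): Nominal pivot of the lever: a mark fixed to the housing at (-45, 65, 190) mm. The lever's stand is screwed on through vertical slots: the true pivot lies up to 11 mm above or below the mark, unmeasured, but firm under load. Pivot axis along the housing's y. The stand's cheeks reach 26 mm above and 20 mm in front of the pivot.
- pad_home (a point): Fixed point 75 mm in front (-x) of catch_mark and 6 mm above it: nominal top of the red pad when home (same 11 mm doubt in height). The pad is 40 wide (y) and runs 55 to 111 mm out from the pivot. Raised, the lever points 0.55 rad up, pad centre about 43 mm higher. A fingertip pressed straight down over this point stays on the pad.
- holder: Cream ceramic toothpick holder, 48 diameter x 60 mm high, standing loose beside the housing; origin at the centre of its underside. Leave alone.
- shaker: Glass salt shaker with chrome cap, 48 diameter x 94 mm high, loose; origin under its centre. Leave alone.
- ashtray: Turquoise melamine ashtray, 104 diameter x 26 mm high, loose; origin under its centre. Leave alone.
- spindle: Stainless check spindle, base 84 diameter, round-ended post 133 mm high, loose; origin under its centre. Leave alone.

How it is judged (in metres and radians):
On the way, in this order (a step that is already met when the one before it is completed fails the run):
1. the bin is shut while the catch lever is still up (value of joint bin below 0.03 rad and value of joint catch below 0.2 rad), for 0.2 s.
2. the lever is snapped over and pressed home by the fingertip with more than 5 N for 0.4 s (value of joint bin below 0.03 rad and value of joint catch above 0.52 rad and contact force between the fingers and catch above 5 N), for 0.4 s.
At the end, for the whole second after the job is handed in: The bin is shut (within 0.03 rad) and the catch lever is over centre and down (above 0.52 rad), with every bystander within 20 mm of where it stood and upright (value of joint bin below 0.03 rad and value of joint catch above 0.52 rad and distance of each of holder, shaker, ashtray, spindle from where it was at the start of the episode below 0.02 m and angle between each of holder, shaker, ashtray, spindle's own z axis and vertical below 0.35 rad); the robot touches nothing.
It fails at once if the bin, housing or catch is pushed harder than 25 N (contact force between any of the fingers, the arm and cabinet above 25 N).
It fails at once if a bystander is moved more than 20 mm or tipped (distance of any of holder, shaker, ashtray, spindle from where it was at the start of the episode above 0.02 m or angle between any of holder, shaker, ashtray, spindle's own z axis and vertical above 0.35 rad).
It also fails if it takes over 53 s, if anything falls off the work surface, if the arm or the gripper's body presses on something with over 40 N, if the wrist force passes 120 N, or if a joint passes its speed limit or range.

### The arm

A 7-joint arm with a two-finger parallel gripper is mounted at the origin on the work surface. World frame = base frame: x ahead of the robot, y to its left, z up, the work surface at z = 0. Lengths are in m, angles in degrees, forces in N, time in s.
With the tool pointing down it reaches from about 0.425 to 0.875 m from the base axis. Payload 4.7 kg.
Tool frame: the origin (TCP) lies on the mounting face of the last link; the fingertips stand tcp_to_tips ahead of it and the grasp point (between the pads) lies 164 mm ahead of it (tcp_to_tips is the distance from the TCP to the fingertips, in m); z points along the fingers, y is the line along which they close (so a half turn about z gives the same grasp; the last joint's range is limited). The gripper opens to 87 mm and grips with 3 to 60 N. Pads are 19 mm wide; open, the fingers measure 117 mm over their backs; the gripper's body (75 mm by 190 mm) begins 51 mm behind the grasp point.
Start: joints at [-70.697, 18.392, -4.016, 83.108, 1.295, 78.541, -3.26], TCP at [0.206, 0.616, 0.405] pointing down, gripper open.
Joint ranges: [-163.93, 163.93], [-17.29, 119.83], [-79.2, 71.16], [3.27, 140.29], [-89.18, 269.18], [5.43, 117.66], [-154.24, 154.24]. Speed limits (degrees/s): [147.25, 147.25, 180, 180, 180, 180, 180].

### API

Orientations are given as [roll, pitch, yaw] about the fixed x, y, z axes, in that order (R = Rz(yaw) Ry(pitch) Rx(roll)).
In Python, from cell import get_obs, read_camera, sign_off, tcp_to_tips gives the robot as it stands.
- The arm moves only by the tool drive_tool, never from a script. Its argument "rows" is one flat list of numbers, 7 for each row, row after row: the shift along the tool's x, y, z in m, then the turn, a rotation vector about the tool's x, y, z in rad, then the gripper command: -1 is shut, 1 is fully open, values between are in proportion. In form: [tx, ty, tz, rx, ry, rz, fingers, tx, ty, tz, rx, ry, rz, fingers, ...]. A call has 1 to 5 rows; each row shifts and turns the commanded pose from where the row before left it, along the tool's axes as they then stand; what a row does not reach is not made up. A row lasts 1/8 s, in which the tool goes at most 62.5 mm and 10.7 degrees, less where a joint would pass 70% of its speed; a pose out of reach is approached as far as the arm can. A call is refused whole if a number of a shift passes 0.0625 or a number of a turn 0.188, either way. A call with a gripper value outside its range is refused whole. The fingers move at their own pace and stop on an object; "grip_force" is the grip in N (left out, the last holds). Time passes only in rows, so rows that do not move let the fingers close. It gives the time, the measured TCP pose, the force, the opening and the grip force at its end, in the units of the state.
- get_obs(): the state, without advancing time (a new reading comes with each control period).
- read_camera(name): name is "side" or "top"; returns a dict with "color" (384x512x3 uint8, blue, green, red), "fov_y" (degrees; the focal length in pixels is half the picture's height over the tangent of half this angle, whatever the lens; pixels are square), "cx", "cy" (the principal point, pixels), "cam_to_world" (4x4, takes a point from camera to world coordinates). Camera axes: x right, y up, looking along -z (the intrinsics and any distortion apply to the point x, -y, -z); pixel columns grow to the right and rows downward; lengths in m; the calibration is good to about 2 mm. A picture is of the moment at which its call begins. There is no depth.
- sign_off(): hands the job in; it is judged then, once.
The state is a dict: "time_s": time; "qpos": joint angles; "joint_velocities": joint speeds; "effort": joint torques, N m; "tool_pos": TCP position; "tool_rot": TCP orientation; "force": force on the tool from outside, world axes, zero at the start; "wrist_torque": the same for the moment, N m; "grip_width": finger opening in m; "grasp_force": force on a finger pad.
Only numpy, scipy, OpenCV 4.12 (cv2) and the standard library are available. Lean on these libraries where they do the work, as an engineer would, in place of code of your own. Each camera call takes 0.05 s, during which the arm holds its last target. There are 200 camera calls.

## Working session

There is one attempt and no reset: what is moved stays moved. The work goes in short steps, Python scripts to look and compute and a tool call to move; the robot and the scene stay as the last step left them, time stands still between calls to the robot, and variables do not carry over. Pictures are saved under pics/ and viewed, at most 10 in all, crops included, and the job is handed in when it is done.

Besides the shell and the picture viewer there is one more tool, called after "Emit:" as name(argument=value, ...) on one line, values as JSON. drive_tool: Moves the arm, as the interface text tells. Its arguments: {"type":"object","properties":{"rows":{"type":"array","items":{"type":"number"}},"grip_force":{"type":"number"}},"required":["rows"]}

```bash
mkdir -p pics; python3 - <<'E'
from cell import *
import cv2,numpy as np
print(get_obs(),tcp_to_tips)
for n in("side","top"):
    d=read_camera(n);cv2.imwrite(f"pics/{n}0.png",d["color"])
    print(n,{k:v for k,v in d.items() if k!="color"})
E
```

```text
{'time_s': 0.0, 'qpos': array([-70.6978946 ,  18.43878506,  -4.01608112,  83.17446007,
         1.29440232,  78.54238483,  -3.2597232 ]), 'joint_velocities': array([-0.01810034,  0.00154559,  0.00010482, -0.0580103 ,  0.02508684,
        0.08190217,  0.00108866]), 'effort': array([ 6.22322859e-04, -4.91285205e+01, -4.03271439e-01, -3.12521839e+01,
       -6.38020132e-02,  4.38769755e-02,  1.85271902e-04]), 'tool_pos': array([0.20614368, 0.6162235 , 0.40366825]), 'tool_rot': array([-1.79889585e+02,  5.07595100e-03,  1.61508318e+02]), 'force': array([-0.37333275, -0.32422893,  0.09526461]), 'wrist_torque': array([0.02655399, 0.02282993, 0.01004125]), 'grasp_force': 0.0, 'grip_width': 0.08713870001297042} 0.1822
side {'fov_y': 48.86711170457312, 'cx': 256.9647364700309, 'cy': 192.587668741456, 'cam_to_world': array([[-0.78225829,  0.44286455, -0.43811296,  0.21759613],
       [-0.62270202, -0.53587989,  0.57015344,  0.48987357],
       [ 0.01772482,  0.71882108,  0.69496913,  0.74560079],
       [ 0.        ,  0.        ,  0.        ,  1.        ]])}
top {'fov_y': 44.03679634062748, 'cx': 262.933469691336, 'cy': 199.5444754280048, 'cam_to_world': array([[-0.02655626,  0.99676446, -0.07586419,  0.51255928],
       [-0.99964538, -0.02633024,  0.00397815, -0.00217373],
       [ 0.00196775,  0.07594293,  0.99711022,  1.17133227],
       [ 0.        ,  0.        ,  0.        ,  1.        ]])}
```

View pics/side0.png

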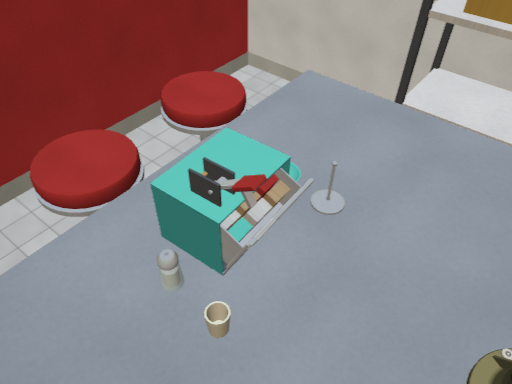

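View pics/top0.png

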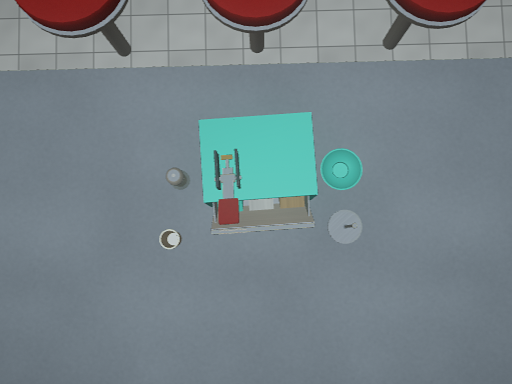

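The side view shows the housing with the bin ajar, its rim running from about (228,258) to (312,183), and the red pad at (250,183). In the top view the housing's top face has corners near (200,120), (311,113), (317,195) and (205,203). The pad is at (229,211) and the rim runs from (212,231) to (314,224). The holder is at (170,239), shaker (176,177), ashtray (342,169) and spindle (345,227).

```bash
cat >h.py <<'E'
import cv2,numpy as np
from cell import *
def cam(n): return read_camera(n)
def ray(d,u,v):
    f=d["color"].shape[0]/2/np.tan(np.radians(d["fov_y"]/2))
    M=d["cam_to_world"];r=M[:3,:3]@np.array([(u-d["cx"])/f,-(v-d["cy"])/f,-1]);return M[:3,3],r/np.linalg.norm(r)
def onz(d,u,v,z):
    o,r=ray(d,u,v);return o+r*(z-o[2])/r[2]
def proj(d,p):
    f=d["color"].shape[0]/2/np.tan(np.radians(d["fov_y"]/2))
    M=d["cam_to_world"];q=M[:3,:3].T@(np.array(p)-M[:3,3]);return np.array([d["cx"]+f*q[0]/-q[2],d["cy"]-f*q[1]/-q[2]])
def tri(a,b):
    (o1,r1),(o2,r2)=a,b;s=np.linalg.lstsq(np.c_[r1,-r2],o2-o1,rcond=None)[0]
    p,q=o1+s[0]*r1,o2+s[1]*r2;return (p+q)/2,np.linalg.norm(p-q)
E
python3 - <<'E'
from h import *
np.set_printoptions(precision=4,suppress=True)
for n in("top","side"):
    d=cam(n);h=cv2.cvtColor(d["color"],cv2.COLOR_BGR2HSV)
    print(n,"HSV top", h[140,270] if n=="top" else h[170,260])
    m=cv2.inRange(h,(78,120,150 if n=="top" else 150),(95,255,255))
    c=max(cv2.findContours(m,0,1)[0],key=cv2.contourArea)
    hull=cv2.convexHull(c)
    q=cv2.approxPolyDP(hull,5,True)[:,0]
    print(cv2.contourArea(c),q.tolist())
    for u,v in q: print(onz(d,u,v,.165))
    r=cv2.inRange(h,(0,150,60),(8,255,255))|cv2.inRange(h,(172,150,60),(180,255,255))
    for c in cv2.findContours(r,0,1)[0]:
        if 20<cv2.contourArea(c)<2000: print("red",cv2.contourArea(c),cv2.boundingRect(c),cv2.minAreaRect(c))
    if n=="top":
        for k,(u,v),z in(("holder",(170,239),.06),("shaker",(176,177),.09),("ashtray",(342,169),.02),("spin",(345,227),0)):print(k,onz(d,u,v,z))
a=cv2.imread("pics/top0.png")[100:250,150:370];b=cv2.imread("pics/side0.png")[120:290,140:350]
cv2.imwrite("pics/c1.png",cv2.resize(a,None,fx=3.5,fy=3.5,interpolation=2))
cv2.imwrite("pics/c2.png",cv2.resize(b,None,fx=3.5,fy=3.5,interpolation=2))
E
```

```text
top HSV top [ 87 139 197]
8154.0 [[310, 112], [316, 194], [204, 202], [199, 120]]
[ 0.7757 -0.1127  0.165 ]
[ 0.598  -0.1194  0.165 ]
[0.5872 0.1191 0.165 ]
[0.7644 0.1268 0.165 ]
red 918.0 (402, 0, 83, 18) ((443.0, 8.5), (17.0, 82.0), 90.0)
red 1289.0 (208, 0, 91, 22) ((253.0, 10.5), (21.0, 90.0), 90.0)
red 1838.0 (16, 0, 98, 29) ((64.50000762939453, 13.999998092651367), (27.999996185302734, 96.99998474121094), 90.0)
holder [0.5106 0.2125 0.06  ]
shaker [0.6519 0.1913 0.09  ]
ashtray [ 0.6699 -0.202   0.02  ]
spin [ 0.5285 -0.2072  0.    ]
side HSV top [ 87 133 199]
4518.0 [[289, 156], [219, 222], [151, 183], [226, 128]]
[ 0.6012 -0.1205  0.165 ]
[0.589 0.119 0.165]
[0.7652 0.1277 0.165 ]
[ 0.7751 -0.1105  0.165 ]
red 523.0 (232, 175, 46, 22) ((254.5, 185.5), (21.0, 45.0), 90.0)
```

View pics/c1.png

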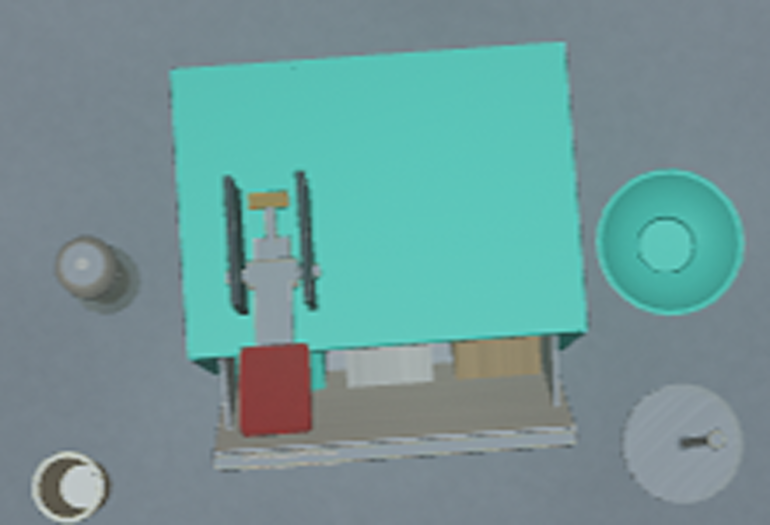

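View pics/c2.png

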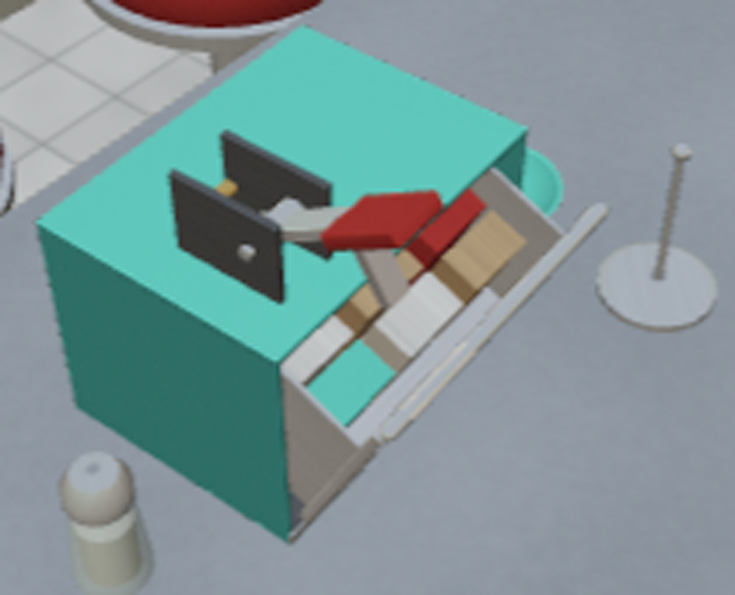

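The crops confirm the housing top corners. From the two views its centre is about (0.682, 0.004) and its yaw 0.047 rad. Top-face size comes out at 177 x 239 mm, close to the given 180 x 244. The pad centre projects near pad_home (0.559, 0.063), and the rim at about x 0.53 means the bin is ~0.4 rad open. First move: close the fingers and turn the tool to yaw 92.7°.

Emit:
drive_tool(rows=[0, 0, -0.005, 0, 0, 0.1714, -1, 0, 0, -0.005, 0, 0, 0.1714, -1, 0, 0, -0.005, 0, 0, 0.1714, -1, 0, 0, -0.005, 0, 0, 0.1714, -1, 0, 0, 0, 0, 0, 0.1714, -1], grip_force=30)

```text
time_s: 0.82
tool_pos: [0.2062, 0.6165, 0.425]
tool_rot: [180.0, -0.0, 112.1]
force: [0.4, 0.0, -0.3]
grip_width: 0.0451
grasp_force: 0.0
```

Emit:
drive_tool(rows=[0, 0, 0, 0, 0, 0.1714, -1, 0, 0, 0, 0, 0, 0.1714, -1, 0, 0, 0, 0, 0, 0, -1])

```text
time_s: 1.2
tool_pos: [0.2061, 0.6164, 0.4245]
tool_rot: [180.0, 0.0, 92.9]
force: [1.3, 0.1, 0.2]
grip_width: 0.0152
grasp_force: 0.0
```

Emit:
drive_tool(rows=[-0.0474, 0.0238, 0, 0, 0, 0, -1, -0.0474, 0.0238, 0, 0, 0, 0, -1, -0.0474, 0.0238, 0, 0, 0, 0, -1, -0.0474, 0.0238, 0, 0, 0, 0, -1, -0.0474, 0.0238, 0, 0, 0, 0, -1])

```text
time_s: 1.82
tool_pos: [0.3372, 0.3837, 0.4249]
tool_rot: [180.0, -0.0, 93.0]
force: [-0.3, -0.7, -0.3]
grip_width: 0.0007
grasp_force: 0.0
```

Emit:
drive_tool(rows=[-0.0474, 0.0238, 0, 0, 0, 0, -1, -0.0474, 0.0238, 0, 0, 0, 0, -1, -0.0474, 0.0238, 0, 0, 0, 0, -1, -0.0474, 0.0238, 0, 0, 0, 0, -1, 0, 0, 0, 0, 0, 0, -1])

```text
time_s: 2.45
tool_pos: [0.4427, 0.1961, 0.4252]
tool_rot: [179.9, 0.0, 92.5]
force: [-0.4, 1.6, 0.6]
grip_width: 0.0006
grasp_force: 0.0
```

Emit:
drive_tool(rows=[-0.0562, -0.001, 0, 0, 0, 0, -1, -0.0562, -0.001, 0, 0, 0, 0, -1, -0.0562, -0.001, 0, 0, 0, 0, -1, -0.0562, -0.001, 0, 0, 0, 0, -1, -0.0562, -0.001, 0, 0, 0, 0, -1])

```text
time_s: 3.08
tool_pos: [0.4491, -0.0812, 0.425]
tool_rot: [179.9, -0.0, 93.0]
force: [0.9, 0.2, 0.8]
grip_width: -0.0
grasp_force: 0.0
```

Emit:
drive_tool(rows=[0, 0.01, 0.04, 0, 0, 0, -1, 0, 0.01, 0.04, 0, 0, 0, -1, 0, 0, 0.038, 0, 0, 0, -1, 0, 0, 0, 0, 0, 0, -1])

```text
time_s: 3.58
tool_pos: [0.468, -0.0783, 0.3045]
tool_rot: [-179.7, 0.0, 92.9]
force: [-0.2, 0.0, 0.4]
grip_width: 0.0008
grasp_force: 0.0
```

```bash
python3 - <<'E'
from h import *
d=cam("top");cv2.imwrite("pics/t1.png",cv2.resize(d["color"][100:300,130:380],None,fx=3,fy=3,interpolation=2))
d=cam("side");cv2.imwrite("pics/s1.png",cv2.resize(d["color"][110:300,140:390],None,fx=3,fy=3,interpolation=2))
o=get_obs();print(o["tool_pos"],o["force"])
E
```

```text
[ 0.46966871 -0.07886755  0.30767834] [-0.04363919  0.18297929 -0.27163028]
```

View pics/s1.png

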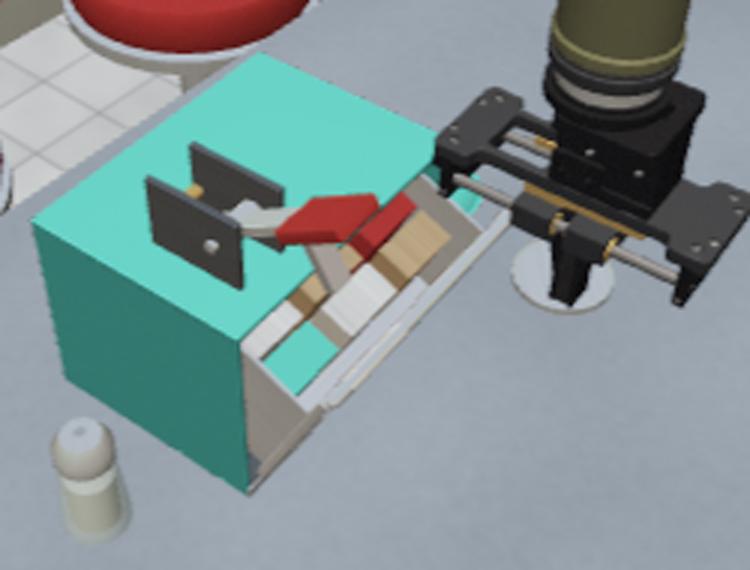

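The side crop shows the closed fingertip (about (570,290)) standing in front of the right half of the rim, with clear space around it. Next: push slowly along tool y.

Emit:
drive_tool(rows=[0, 0.006, 0, 0, 0, 0, -1, 0, 0.006, 0, 0, 0, 0, -1, 0, 0.006, 0, 0, 0, 0, -1, 0, 0.006, 0, 0, 0, 0, -1, 0, 0.006, 0, 0, 0, 0, -1])

```text
time_s: 4.3
tool_pos: [0.4997, -0.0778, 0.3068]
tool_rot: [180.0, 0.0, 92.8]
force: [-0.2, 0.6, -0.6]
grip_width: 0.0005
grasp_force: 0.0
```

Emit:
drive_tool(rows=[0, 0.004, 0, 0, 0, 0, -1, 0, 0.004, 0, 0, 0, 0, -1, 0, 0.004, 0, 0, 0, 0, -1, 0, 0.004, 0, 0, 0, 0, -1, 0, 0.004, 0, 0, 0, 0, -1])

```text
time_s: 4.92
tool_pos: [0.5194, -0.0769, 0.3068]
tool_rot: [180.0, -0.0, 92.8]
force: [-0.2, 0.1, 0.7]
grip_width: 0.0003
grasp_force: 0.0
```

Emit:
drive_tool(rows=[0, 0.004, 0, 0, 0, 0, -1, 0, 0.004, 0, 0, 0, 0, -1, 0, 0.004, 0, 0, 0, 0, -1, 0, 0.004, 0, 0, 0, 0, -1, 0, 0.004, 0, 0, 0, 0, -1])

```text
time_s: 5.55
tool_pos: [0.5396, -0.076, 0.307]
tool_rot: [180.0, 0.0, 92.8]
force: [-2.9, -0.2, 3.1]
grip_width: 0.0005
grasp_force: 1.8
```

Emit:
drive_tool(rows=[0, 0.003, 0, 0, 0, 0, -1, 0, 0.003, 0, 0, 0, 0, -1, 0, 0.003, 0, 0, 0, 0, -1, 0, 0.003, 0, 0, 0, 0, -1, 0, 0.003, 0, 0, 0, 0, -1])

```text
time_s: 6.18
tool_pos: [0.5544, -0.0751, 0.3067]
tool_rot: [180.0, -0.0, 92.8]
force: [-1.5, 0.0, 1.8]
grip_width: 0.0004
grasp_force: 1.0
```

Emit:
drive_tool(rows=[0, 0.0015, 0, 0, 0, 0, -1, 0, 0.0015, 0, 0, 0, 0, -1, 0, 0.0015, 0, 0, 0, 0, -1, 0, 0.0015, 0, 0, 0, 0, -1, 0, 0.0015, 0, 0, 0, 0, -1])

```text
time_s: 6.8
tool_pos: [0.5618, -0.0748, 0.3068]
tool_rot: [180.0, -0.0, 92.8]
force: [-2.1, -1.3, 1.1]
grip_width: 0.0007
grasp_force: 0.7
```

Emit:
drive_tool(rows=[0, 0.001, 0, 0, 0, 0, -1, 0, 0.001, 0, 0, 0, 0, -1, 0, 0.001, 0, 0, 0, 0, -1, 0, 0.001, 0, 0, 0, 0, -1, 0, 0.001, 0, 0, 0, 0, -1])

```text
time_s: 7.42
tool_pos: [0.5667, -0.0746, 0.3068]
tool_rot: [180.0, -0.0, 92.8]
force: [-0.4, -1.2, 0.7]
grip_width: 0.0004
grasp_force: 0.5
```

Emit:
drive_tool(rows=[0, 0.0007, 0, 0, 0, 0, -1, 0, 0.0007, 0, 0, 0, 0, -1, 0, 0.0007, 0, 0, 0, 0, -1])

```text
time_s: 7.8
tool_pos: [0.5688, -0.0745, 0.3068]
tool_rot: [180.0, -0.0, 92.8]
force: [0.1, 0.5, 1.1]
grip_width: 0.0004
grasp_force: 0.5
```

Emit:
drive_tool(rows=[0, 0.0007, 0, 0, 0, 0, -1, 0, 0.0007, 0, 0, 0, 0, -1, 0, 0.0007, 0, 0, 0, 0, -1])

```text
time_s: 8.18
tool_pos: [0.5709, -0.0744, 0.3067]
tool_rot: [180.0, -0.0, 92.8]
force: [-1.2, 0.8, 1.1]
grip_width: 0.0005
grasp_force: 0.4
```

Emit:
drive_tool(rows=[0, 0.0007, 0, 0, 0, 0, -1, 0, 0.0007, 0, 0, 0, 0, -1])

```text
time_s: 8.43
tool_pos: [0.5723, -0.0743, 0.3067]
tool_rot: [180.0, -0.0, 92.8]
force: [-1.7, 0.6, 1.4]
grip_width: 0.0011
grasp_force: 0.4
```

Emit:
drive_tool(rows=[0, 0.0005, 0, 0, 0, 0, -1, 0, 0.0005, 0, 0, 0, 0, -1])

```text
time_s: 8.68
tool_pos: [0.5733, -0.0743, 0.3068]
tool_rot: [180.0, -0.0, 92.8]
force: [-0.9, 0.2, 1.0]
grip_width: -0.0001
grasp_force: 0.4
```

Emit:
drive_tool(rows=[0, 0.0005, 0, 0, 0, 0, -1, 0, 0.0005, 0, 0, 0, 0, -1])

```text
time_s: 8.93
tool_pos: [0.5742, -0.0743, 0.3068]
tool_rot: [-180.0, -0.0, 92.8]
force: [-2.3, -0.3, 1.8]
grip_width: 0.0005
grasp_force: 1.2
```

```bash
python3 - <<'E'
from h import *
o=get_obs();print(o["tool_pos"],o["force"])
d=cam("side");cv2.imwrite("pics/s2.png",cv2.resize(d["color"][110:300,140:390],None,fx=3,fy=3,interpolation=2))
E
```

```text
[ 0.57415189 -0.07427414  0.30677222] [-2.30128307 -0.3031364   1.79789547]
```

View pics/s2.png

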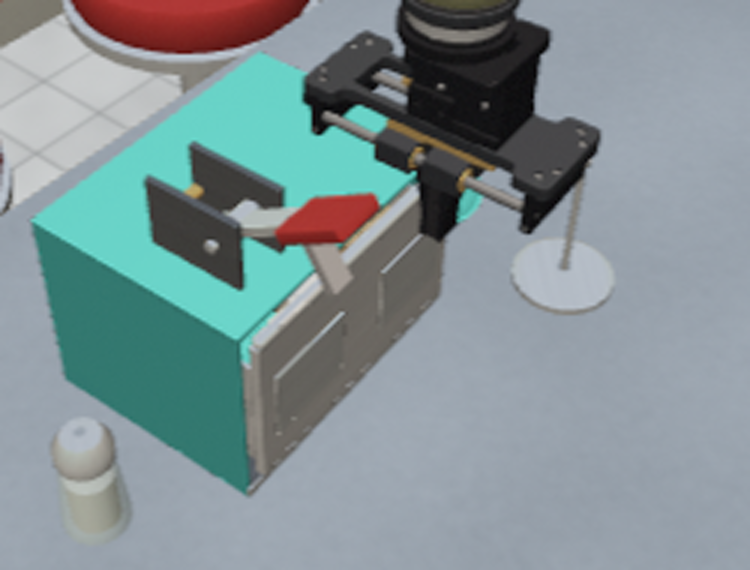

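The bin is almost shut: the panel is nearly flush, with the rim running (250,345)–(415,200) in the crop. The firm stop hasn't been felt yet.

Emit:
drive_tool(rows=[0, 0.0005, 0, 0, 0, 0, -1, 0, 0.0005, 0, 0, 0, 0, -1])

```text
time_s: 9.22
tool_pos: [0.5746, -0.0743, 0.3067]
tool_rot: [-179.9, -0.0, 92.8]
force: [-6.7, 0.7, 4.7]
grip_width: 0.0002
grasp_force: 3.7
```

Emit:
drive_tool(rows=[0, 0.0005, 0, 0, 0, 0, -1, 0, 0.0005, 0, 0, 0, 0, -1])

```text
time_s: 9.48
tool_pos: [0.575, -0.0744, 0.3067]
tool_rot: [-179.7, -0.1, 92.7]
force: [-10.0, 0.7, 7.7]
grip_width: 0.0008
grasp_force: 5.5
```

The stop is reached: force rises ~4 N per mm, 10 N now. Hold briefly, back off, rise, then go over the pad.

Emit:
drive_tool(rows=[0, 0, 0, 0, 0, 0, -1, 0, 0, 0, 0, 0, 0, -1, 0, -0.002, 0, 0, 0, 0, -1, 0, -0.01, 0, 0, 0, 0, -1, 0, -0.02, 0, 0, 0, 0, -1])

```text
time_s: 10.1
tool_pos: [0.5442, -0.0756, 0.3067]
tool_rot: [179.9, 0.1, 92.8]
force: [-0.2, -0.3, 0.3]
grip_width: 0.0007
grasp_force: 0.0
```

Emit:
drive_tool(rows=[0, 0, -0.045, 0, 0, 0, -1, 0, 0, -0.045, 0, 0, 0, -1, 0, 0, -0.045, 0, 0, 0, -1, 0, 0, -0.035, 0, 0, 0, -1, 0, 0, 0, 0, 0, 0, -1])

```text
time_s: 10.72
tool_pos: [0.5447, -0.0763, 0.4796]
tool_rot: [179.6, -0.0, 92.8]
force: [0.7, -0.6, -0.2]
grip_width: 0.0003
grasp_force: 0.0
```

Emit:
drive_tool(rows=[0.046, 0.0055, 0, 0, 0, 0, -1, 0.046, 0.0055, 0, 0, 0, 0, -1, 0.046, 0.0055, 0, 0, 0, 0, -1, 0, 0, 0, 0, 0, 0, -1])

```text
time_s: 11.22
tool_pos: [0.5537, 0.0683, 0.4748]
tool_rot: [-179.9, -0.0, 93.2]
force: [-0.5, -0.4, -0.9]
grip_width: 0.0004
grasp_force: 0.0
```

```bash
python3 - <<'E'
from h import *
o=get_obs();print(o["tool_pos"],o["force"])
d=cam("side");cv2.imwrite("pics/s3.png",cv2.resize(d["color"][80:290,120:390],None,fx=2.8,fy=2.8,interpolation=2))
E
```

```text
[0.5536589  0.06826875 0.474826  ] [-0.46760288 -0.40304532 -0.86862616]
```

View pics/s3.png

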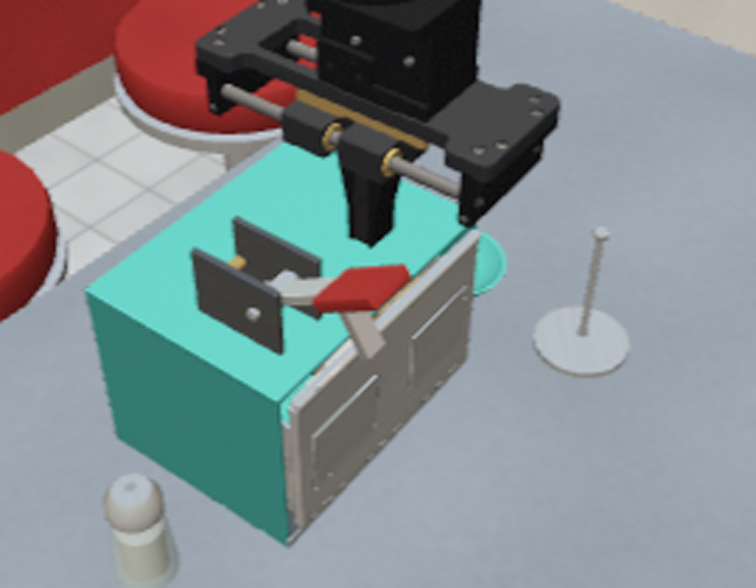

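The bin is shut and the fingertip hangs over the red pad (crop: tip (372,240), pad (365,288)). Centre it and approach slowly.

Emit:
drive_tool(rows=[0, 0, 0, 0, 0, 0, -1, 0, 0, 0, 0, 0, 0, -1])

```text
time_s: 11.52
tool_pos: [0.554, 0.0612, 0.4767]
tool_rot: [180.0, 0.0, 92.6]
force: [0.6, 0.6, -0.4]
grip_width: 0.0007
grasp_force: 0.0
```

Emit:
drive_tool(rows=[0.002, 0.006, 0.005, 0, 0, 0, -1, 0, 0, 0.006, 0, 0, 0, -1, 0, 0, 0.006, 0, 0, 0, -1, 0, 0, 0, 0, 0, 0, -1])

```text
time_s: 12.02
tool_pos: [0.5598, 0.0652, 0.459]
tool_rot: [-179.9, 0.0, 92.8]
force: [-1.2, -0.4, 0.2]
grip_width: 0.0003
grasp_force: 0.0
```

Emit:
drive_tool(rows=[0, 0, 0.002, 0, 0, 0, -1, 0, 0, 0.002, 0, 0, 0, -1, 0, 0, 0.002, 0, 0, 0, -1, 0, 0, 0.002, 0, 0, 0, -1])

```text
time_s: 12.52
tool_pos: [0.56, 0.0652, 0.4517]
tool_rot: [180.0, -0.0, 92.8]
force: [0.2, -0.8, 0.0]
grip_width: 0.0003
grasp_force: 0.0
```

Emit:
drive_tool(rows=[0, 0, 0.002, 0, 0, 0, -1, 0, 0, 0.002, 0, 0, 0, -1, 0, 0, 0.002, 0, 0, 0, -1, 0, 0, 0.002, 0, 0, 0, -1])

```text
time_s: 13.02
tool_pos: [0.56, 0.0653, 0.4436]
tool_rot: [180.0, -0.0, 92.8]
force: [-0.0, -0.7, -0.3]
grip_width: 0.0002
grasp_force: 0.0
```

Emit:
drive_tool(rows=[0, 0, 0.002, 0, 0, 0, -1, 0, 0, 0.002, 0, 0, 0, -1, 0, 0, 0.002, 0, 0, 0, -1, 0, 0, 0.002, 0, 0, 0, -1])

```text
time_s: 13.52
tool_pos: [0.56, 0.0652, 0.4356]
tool_rot: [180.0, -0.0, 92.8]
force: [0.1, -0.1, 0.1]
grip_width: 0.0006
grasp_force: 0.0
```

Emit:
drive_tool(rows=[0, 0, 0.002, 0, 0, 0, -1, 0, 0, 0.002, 0, 0, 0, -1, 0, 0, 0.002, 0, 0, 0, -1, 0, 0, 0.002, 0, 0, 0, -1])

```text
time_s: 14.02
tool_pos: [0.5603, 0.0652, 0.429]
tool_rot: [179.9, -0.0, 92.8]
force: [-1.2, 0.0, 5.4]
grip_width: 0.0006
grasp_force: 2.3
```

Emit:
drive_tool(rows=[0, 0, 0.002, 0, 0, 0, -1, 0, 0, 0.002, 0, 0, 0, -1, 0, 0, 0.002, 0, 0, 0, -1])

```text
time_s: 14.4
tool_pos: [0.5602, 0.0652, 0.4228]
tool_rot: [179.9, -0.0, 92.8]
force: [-1.1, 0.9, 4.9]
grip_width: 0.0007
grasp_force: 2.1
```

Emit:
drive_tool(rows=[0, 0, 0.002, 0, 0, 0, -1, 0, 0, 0.002, 0, 0, 0, -1, 0, 0, 0.002, 0, 0, 0, -1, 0, 0, 0.002, 0, 0, 0, -1])

```text
time_s: 14.9
tool_pos: [0.56, 0.0653, 0.414]
tool_rot: [180.0, -0.0, 92.8]
force: [-1.6, -0.1, 5.4]
grip_width: 0.0004
grasp_force: 1.8
```

Emit:
drive_tool(rows=[0, 0, 0.002, 0, 0, 0, -1, 0, 0, 0.002, 0, 0, 0, -1, 0, 0, 0.002, 0, 0, 0, -1, 0, 0, 0.002, 0, 0, 0, -1])

```text
time_s: 15.4
tool_pos: [0.5599, 0.0652, 0.4054]
tool_rot: [-180.0, 0.0, 92.8]
force: [-1.5, -0.7, 3.0]
grip_width: 0.0007
grasp_force: 1.3
```

Emit:
drive_tool(rows=[0, 0, 0.0015, 0, 0, 0, -1, 0, 0, 0.0015, 0, 0, 0, -1, 0, 0, 0.0015, 0, 0, 0, -1, 0, 0, 0.0015, 0, 0, 0, -1])

```text
time_s: 15.9
tool_pos: [0.56, 0.0652, 0.3996]
tool_rot: [180.0, 0.0, 92.8]
force: [-1.6, 0.9, 1.5]
grip_width: 0.0006
grasp_force: 0.8
```

Emit:
drive_tool(rows=[0, 0, 0.001, 0, 0, 0, -1, 0, 0, 0.001, 0, 0, 0, -1, 0, 0, 0.001, 0, 0, 0, -1, 0, 0, 0.001, 0, 0, 0, -1])

```text
time_s: 16.4
tool_pos: [0.56, 0.0653, 0.3957]
tool_rot: [180.0, -0.0, 92.8]
force: [-1.2, -0.1, 1.0]
grip_width: 0.0004
grasp_force: 0.5
```

Emit:
drive_tool(rows=[0, 0, 0.001, 0, 0, 0, -1, 0, 0, 0.001, 0, 0, 0, -1, 0, 0, 0.001, 0, 0, 0, -1])

```text
time_s: 16.77
tool_pos: [0.56, 0.0653, 0.3926]
tool_rot: [180.0, -0.0, 92.8]
force: [-0.4, -0.0, -0.1]
grip_width: 0.0001
grasp_force: 0.2
```

Emit:
drive_tool(rows=[0, 0, 0.0007, 0, 0, 0, -1, 0, 0, 0.0007, 0, 0, 0, -1, 0, 0, 0.0007, 0, 0, 0, -1])

```text
time_s: 17.15
tool_pos: [0.56, 0.0652, 0.3906]
tool_rot: [180.0, -0.0, 92.8]
force: [-0.5, -0.2, -0.5]
grip_width: 0.0003
grasp_force: 0.0
```

Force has gone to zero, so the lever has snapped over. I'll follow it down carefully onto the stop.

Emit:
drive_tool(rows=[0, 0, 0.0006, 0, 0, 0, -1, 0, 0, 0.0006, 0, 0, 0, -1, 0, 0, 0.0006, 0, 0, 0, -1, 0, 0, 0.0006, 0, 0, 0, -1])

```text
time_s: 17.65
tool_pos: [0.56, 0.0653, 0.3882]
tool_rot: [180.0, -0.0, 92.8]
force: [1.0, 0.4, 0.7]
grip_width: 0.0006
grasp_force: 0.0
```

Emit:
drive_tool(rows=[0, 0, 0.0005, 0, 0, 0, -1, 0, 0, 0.0005, 0, 0, 0, -1, 0, 0, 0.0005, 0, 0, 0, -1])

```text
time_s: 18.02
tool_pos: [0.56, 0.0652, 0.3867]
tool_rot: [180.0, -0.0, 92.8]
force: [-0.6, 0.0, -0.2]
grip_width: 0.0006
grasp_force: 0.0
```

Emit:
drive_tool(rows=[0, 0, 0.0005, 0, 0, 0, -1, 0, 0, 0.0005, 0, 0, 0, -1])

```text
time_s: 18.27
tool_pos: [0.56, 0.0652, 0.3857]
tool_rot: [180.0, -0.0, 92.8]
force: [-0.8, 0.3, -1.0]
grip_width: 0.0006
grasp_force: 0.0
```

Emit:
drive_tool(rows=[0, 0, 0.0005, 0, 0, 0, -1, 0, 0, 0.0005, 0, 0, 0, -1])

```text
time_s: 18.52
tool_pos: [0.56, 0.0652, 0.3847]
tool_rot: [180.0, -0.0, 92.8]
force: [-0.3, 0.3, 0.5]
grip_width: 0.0006
grasp_force: 0.0
```

Emit:
drive_tool(rows=[0, 0, 0.0005, 0, 0, 0, -1, 0, 0, 0.0005, 0, 0, 0, -1])

```text
time_s: 18.77
tool_pos: [0.56, 0.0653, 0.3837]
tool_rot: [180.0, -0.0, 92.8]
force: [0.8, 0.3, -0.1]
grip_width: 0.0003
grasp_force: 0.0
```

Emit:
drive_tool(rows=[0, 0, 0.0005, 0, 0, 0, -1, 0, 0, 0.0005, 0, 0, 0, -1])

```text
time_s: 19.02
tool_pos: [0.56, 0.0652, 0.3828]
tool_rot: [180.0, -0.0, 92.8]
force: [-1.4, 0.5, 1.3]
grip_width: 0.0008
grasp_force: 1.2
```

Emit:
drive_tool(rows=[0, 0, 0.0005, 0, 0, 0, -1])

```text
time_s: 19.15
tool_pos: [0.56, 0.0652, 0.3827]
tool_rot: [180.0, -0.0, 92.8]
force: [-1.8, 0.4, 4.6]
grip_width: 0.0002
grasp_force: 2.4
```

Emit:
drive_tool(rows=[0, 0, 0.0005, 0, 0, 0, -1])

```text
time_s: 19.27
tool_pos: [0.56, 0.0652, 0.3826]
tool_rot: [180.0, -0.0, 92.8]
force: [-2.8, 0.1, 8.1]
grip_width: 0.0003
grasp_force: 3.8
```

Emit:
drive_tool(rows=[0, 0, 0.0003, 0, 0, 0, -1, 0, 0, 0, 0, 0, 0, -1, 0, 0, 0, 0, 0, 0, -1])

```text
time_s: 19.65
tool_pos: [0.56, 0.0651, 0.3826]
tool_rot: [180.0, -0.0, 92.8]
force: [-3.8, -0.7, 7.2]
grip_width: 0.0005
grasp_force: 3.8
```

Emit:
drive_tool(rows=[0, 0, 0, 0, 0, 0, -1, 0, 0, 0, 0, 0, 0, -1, 0, 0, 0, 0, 0, 0, -1, 0, 0, 0, 0, 0, 0, -1, 0, 0, 0, 0, 0, 0, -1])

```text
time_s: 20.27
tool_pos: [0.56, 0.0651, 0.3826]
tool_rot: [180.0, -0.0, 92.8]
force: [-3.4, -1.0, 8.1]
grip_width: 0.0004
grasp_force: 3.7
```

Emit:
drive_tool(rows=[0, 0, 0.0005, 0, 0, 0, -1, 0, 0, 0, 0, 0, 0, -1, 0, 0, 0, 0, 0, 0, -1, 0, 0, 0, 0, 0, 0, -1, 0, 0, 0, 0, 0, 0, -1])

```text
time_s: 20.9
tool_pos: [0.56, 0.0651, 0.3825]
tool_rot: [180.0, -0.1, 92.8]
force: [-4.6, 0.3, 9.9]
grip_width: 0.0005
grasp_force: 4.8
```

Emit:
drive_tool(rows=[0, 0, 0, 0, 0, 0, -1, 0, 0, 0, 0, 0, 0, -1, 0, 0, 0, 0, 0, 0, -1, 0, 0, 0, 0, 0, 0, -1, 0, 0, 0, 0, 0, 0, -1])

```text
time_s: 21.52
tool_pos: [0.56, 0.0651, 0.3825]
tool_rot: [180.0, -0.1, 92.8]
force: [-3.5, 0.4, 10.3]
grip_width: 0.0005
grasp_force: 4.8
```

```bash
python3 - <<'E'
from h import *
o=get_obs();print(o["tool_pos"],o["force"])
d=cam("side");cv2.imwrite("pics/s4.png",cv2.resize(d["color"][80:290,120:390],None,fx=2.8,fy=2.8,interpolation=2))
E
```

```text
[0.55998023 0.06506946 0.38248437] [-3.4553095   0.39749753 10.31638729]
```

View pics/s4.png

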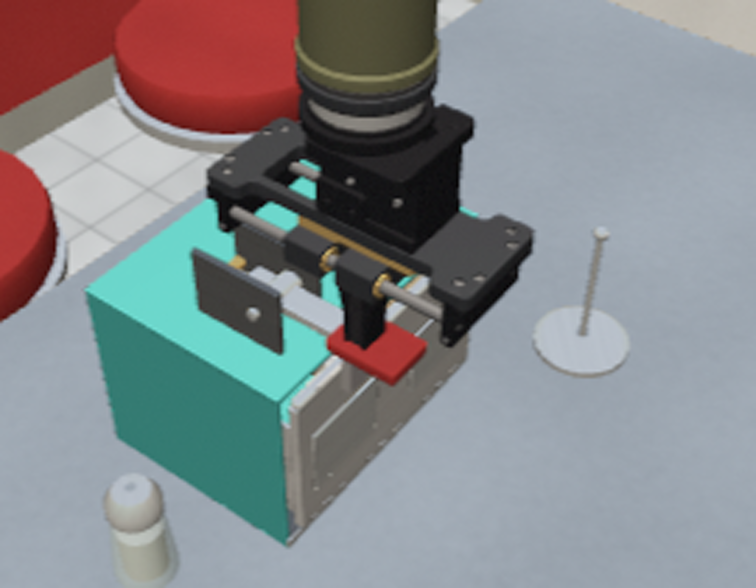

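The lever is level with the fingertip on the red pad (crop (375,345)), and it has been held at about 10 N for over a second with the bin shut. Now lift straight off.

Emit:
drive_tool(rows=[0, 0, -0.002, 0, 0, 0, -1, 0, 0, -0.01, 0, 0, 0, -1, 0, 0, -0.03, 0, 0, 0, -1, 0, 0, -0.04, 0, 0, 0, -1, 0, 0, -0.02, 0, 0, 0, -1])

```text
time_s: 22.2
tool_pos: [0.5603, 0.065, 0.4855]
tool_rot: [179.8, -0.0, 92.8]
force: [0.8, -0.6, 0.3]
grip_width: 0.0004
grasp_force: 0.0
```

Emit:
drive_tool(rows=[0, 0, 0, 0, 0, 0, -1, 0, 0, 0, 0, 0, 0, -1, 0, 0, 0, 0, 0, 0, -1, 0, 0, 0, 0, 0, 0, -1])

```text
time_s: 22.7
tool_pos: [0.5599, 0.0653, 0.4821]
tool_rot: [-179.9, 0.0, 92.8]
force: [-0.5, -1.0, -0.5]
grip_width: 0.0006
grasp_force: 0.0
```

```bash
python3 - <<'E'
from h import *
o=get_obs();print(o["tool_pos"],o["force"])
d=cam("side");cv2.imwrite("pics/s5.png",cv2.resize(d["color"][80:350,120:390],None,fx=2.2,fy=2.2,interpolation=2))
E
```

```text
[0.5598508  0.06530888 0.48212147] [-0.54223696 -1.03031601 -0.52625909]
```

View pics/s5.png

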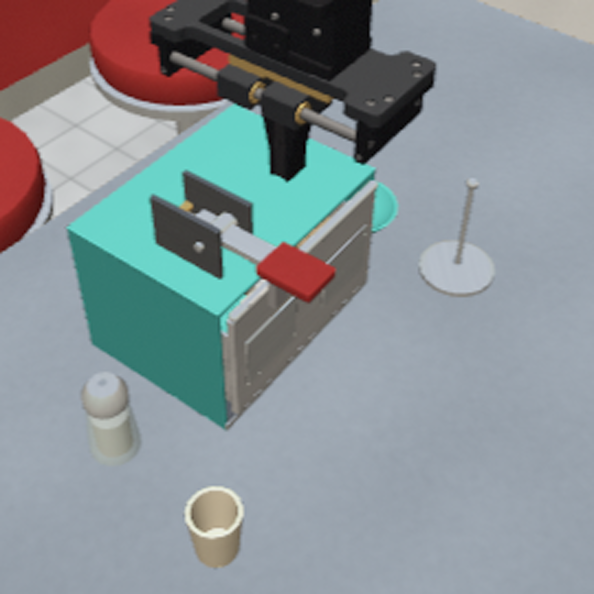

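The lever stays down (pad at (295,270)), the bin is shut, the bystanders haven't moved, and the arm is clear.

```bash
python3 -c "
from cell import *
print(sign_off())"
```

```text
the job is handed in; nothing more can be done
None
```

The bin is shut and the catch lever snapped over and held at about 10 N for over a second; measured push stayed under about 13 N, the holder, shaker, ashtray and spindle look undisturbed, and the job was handed in at about 23 s (no verdict was returned).

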